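Add a slotted mass to a balance hanger and confirm it

ROBOT

A 7-joint arm with a two-finger parallel gripper is mounted at the origin on a cart in front of the work surface, level with it; the furniture and walls round the work are solid. World frame = base frame: x ahead of the robot, y to its left, z up, the work surface at z = 0. Lengths are in m, angles in degrees, forces in N, time in s.
With the tool pointing down it reaches from about 0.4 to 0.875 m from the base axis. Payload 4.4 kg.
Tool frame: the origin (TCP) lies midway between the tips of the shut fingers; the grasp point (between the pads) lies 19 mm behind it (arm.hold_point_z is the distance from the TCP to the grasp point, in m); z points along the fingers, y is the line along which they close (so a half turn about z gives the same grasp; the last joint's range is limited). The gripper opens to 85 mm and grips with 20 to 120 N. Pads are 22 mm wide; open, the fingers measure 114 mm over their backs; the gripper's body (76 mm by 85 mm) begins 54 mm behind the grasp point. The pads swing forward as they close: fully open they stand 13 mm farther back than shut.
Start: joints at [65.558, 36.005, 2.206, 86.941, -1.547, 57.084, -1.146], TCP at [0.229, -0.608, 0.231] pointing down, gripper open.
Joint ranges: [-175.42, 175.42], [-21.48, 121.26], [-71.46, 75.88], [10.55, 141.38], [-63.04, 243.04], [13.31, 113.54], [-168.57, 168.57]. Speed limits (degrees/s): [147.25, 147.25, 180, 180, 180, 180, 180].

INTERFACE

Orientations are given as [roll, pitch, yaw] about the fixed x, y, z axes, in that order (R = Rz(yaw) Ry(pitch) Rx(roll)).
In Python, from rig import arm gives the robot as it stands. The module is installed in compiled form; this text tells all that it offers.
- The arm moves only by the shell command python3 -m pendant 'ROWS' [FORCE]. ROWS is JSON, a list of rows, each a list of 5 numbers: the shift along the tool's x, y, z in m, then the turn about the tool's z in degrees, then the opening, from 0 (shut) to 1 (fully open). In form: [[dx, dy, dz, roll, grip], ...]. A call has 1 to 5 rows; each row shifts and turns the commanded pose from where the row before left it, along the tool's axes as they then stand; what a row does not reach is not made up. A row lasts 1/12 s, in which the tool goes at most 41.7 mm and 7.16 degrees, less where a joint would pass 70% of its speed; a pose out of reach is approached as far as the arm can. A call is refused whole if a number of a shift passes 0.0417 or a number of a turn 7.16, either way. A call with a gripper value outside its range is refused whole. The fingers move at their own pace and stop on an object; FORCE is the grip in N (left out, the last holds). Time passes only in rows, so rows that do not move let the fingers close. It gives the time, the measured TCP pose, the force, the opening and the grip force at its end, in the units of the state.
- arm.observe(): the state, without advancing time (a new reading comes with each control period).
- arm.grab_frame(name): name is "scene" or "side" or "wrist"; returns the picture (384x512x3 uint8, red, green, blue); there is no depth.
- arm.camera_params(name): a dict with "fov_y" (degrees; the focal length in pixels is half the picture's height over the tangent of half this angle, whatever the lens; pixels are square), "cx", "cy" (the principal point, pixels), "k1" (the pictures are not rectified: a ray, as slopes to the right and down, at radius r is drawn at 1 + k1 r^2 times it, then the intrinsics apply), "view" (4x4, takes a point from world to camera coordinates); the wrist camera has in their place "hand_eye" (4x4, takes a point from camera to tool coordinates, whose origin is the TCP and whose axes are the flange's). Camera axes: x right, y down, z forward; pixel columns grow to the right and rows downward; lengths in m; the calibration is good to about 2 mm. A picture is of the moment at which its call begins: read the wrist's pose just before it. camera_params takes no time and is no camera call.
- arm.hand_in(): hands the job in; it is judged then, once.
The state is a dict: "t": time; "joint_positions": joint angles; "dq": joint speeds; "joint_torque": joint torques, N m; "eef_pos": TCP position; "orientation": TCP orientation; "contact_force": force on the tool from outside, world axes, zero at the start; "wrist_torque": the same for the moment, N m; "width": opening from 0.0 (shut) to 1.0 (fully open); "grip_force": force on a finger pad.
Only numpy, scipy, OpenCV 4.12 (cv2) and the standard library are available. Lean on these libraries where they do the work, as an engineer would, in place of code of your own. Each camera call takes 0.05 s, during which the arm holds its last target. There are 200 camera calls.

TASK

Add the larger of the two loose slotted masses to the balance: slide it sideways onto the hanger stem, under the stem's cap, and lay it flat on the mass already there, centred on the stem and with its slot pointing the opposite way from the slot of the mass below. Let go of it, then confirm the load on the balance: press the round key right down and let it come up, and then press the bar-shaped key right down and let it come up. Press no key before the mass is on, never press both keys at once, and leave the smaller mass and the other things on the bench where they are.

Things in the scene. Friction and masses are not known exactly. Their poses are not given: they have to be found in the camera images.
- large_center (a point): steel disc, 64 mm across, 20 mm thick, about 0.3 kg, lying on the bench; the one to move; grip it from above across its rim, at right angles to the slot. A slot 14 mm wide, flared to 22 mm at the rim, runs from the rim to the centre and ends in a half circle of 7 mm radius about it. This point: the disc's centre, 10 mm above its underside; +x points out through the slot's mouth, z up.
- large_mouth (a point): the open mouth of the larger loose disc's slot: on the rim, 32 mm from its centre along +x, half-way up
- small_center (a point): steel disc, 48 mm across, 20 mm thick, about 0.16 kg, lying on the bench; to be left alone. A slot 14 mm wide, flared to 22 mm at the rim, runs from the rim to the centre and ends in a half circle of 7 mm radius about it. This point: the disc's centre, 10 mm above its underside; +x points out through the slot's mouth, z up.
- on_center (a point): steel disc, 64 mm across, 20 mm thick, about 0.3 kg, lying loose on the balance's pan, the stem in its slot. A slot 14 mm wide, flared to 22 mm at the rim, runs from the rim to the centre and ends in a half circle of 7 mm radius about it. This point: the disc's centre, 10 mm above its underside; +x points out through the slot's mouth, z up.
- stem (a point): point on the hanger stem's axis, at the top of the balance's round pan (72 mm across), 36 mm above the bench. The fixed upright stem, 8 mm thick, rises from here to a round cap (20 mm across, 7 mm high) whose underside is 54 mm above this point: 34 mm are free between the disc on the pan and the cap. Axes as the balance's.
- balance: grey housing, fixed to the bench, 110 mm (x) by 250 mm (y), top 30 mm above the bench; origin under its centre at bench height. The stem stands 72 mm to +y of the origin; the screen and two keys are at the -y end.
- round_key_top (a point): centre of the top of the round black key, 24 mm in diameter, 9 mm proud of the housing when up, 39 mm above the bench; nearer to the stem than the other key
- bar_key_top (a point): centre of the top of the bar-shaped black key, 38 mm long (x of the balance) and 18 mm wide, 9 mm proud of the housing when up, 39 mm above the bench; 52 mm to -y of the round key
- round_key (a joint): travel of the round key, m: 0 up, 0.005 right down; its spring needs about 1.2 N to start and 4.2 N right down, and lifts it again
- bar_key (a joint): travel of the bar key, m: 0 up, 0.005 right down; its spring needs about 1.2 N to start and 4.2 N right down, and lifts it again
- media_bottle: glass bottle, 56 mm round and 111 mm high, blue screw cap, standing; origin at the centre of its underside; a bystander
- dropper_bottle: small amber dropper bottle, 29 mm round and 86 mm high, standing; origin at the centre of its underside; a bystander
- tape_white: roll of white tape, 56 mm round and 12 mm high, lying flat; origin at the centre of its underside; a bystander
- tally_counter: grey hand counter, about 50 mm round and 18 mm high; origin at the centre of its underside; a bystander
- mass_large: the larger loose disc as a body; origin at the centre of its underside, axes as at its centre point
There are look-alikes about, which are no part of the job. What is shaped like the part that bears on_center but green is not meant.

How it is judged (in metres and radians):
On the way, in this order (a step that is already met when the one before it is completed fails the run):
1. the larger mass lies flat on the mass already on the pan, centred on the stem, its slot opposite to the lower slot, released (horizontal distance between each of large_center, on_center and stem below 0.008 m and z of large_center in the frame of stem between 0.027 and 0.033 m and angle between each of large_center, on_center's own z axis and vertical below 0.08 rad and x of large_mouth in the frame of on_center below -0.022 m and z of on_center in the frame of stem below 0.013 m and contact force between the fingers and mass_large below 0.05 N and linear speed of mass_large below 0.02 m/s), for 0.2 s.
2. the round key is pressed down, the bar key up (value of joint round_key above 0.0035 m and value of joint bar_key below 0.0015 m), for 0.05 s.
3. then the bar key is pressed down, the round key up (value of joint bar_key above 0.0035 m and value of joint round_key below 0.0015 m), for 0.05 s.
At the end, for the whole second after the job is handed in: the larger mass rests, released, flat on the mass that was on the pan, both within 8 mm of the stem's axis and level to 4 degrees, its slot mouth within about 30 degrees of opposite to the lower slot, and both keys are up again (all of step 1 and value of joint each of round_key, bar_key below 0.0015 m); the robot touches nothing.
It fails at once if a key is pressed before the mass is on the stem (horizontal distance between large_center and stem above 0.03 m and value of joint any of round_key, bar_key above 0.0025 m).
It fails at once if both keys are pressed at once (value of joint each of round_key, bar_key above 0.0025 m).
It fails at once if the smaller mass or another thing on the bench is moved by more than 25 mm (distance of any of small_center, media_bottle, dropper_bottle, tape_white, tally_counter from where it was at the start of the episode above 0.025 m).
It also fails if it takes over 56 s, if anything falls off the work surface, if the arm or the gripper's body presses on something with over 40 N, if the wrist force passes 120 N, or if a joint passes its speed limit or range.

## Working session

There is one attempt and no reset: what is moved stays moved. The work goes in short steps, Python scripts to look and compute and a shell command to move; the robot and the scene stay as the last step left them, time stands still between calls to the robot, and variables do not carry over. Pictures are saved under pics/ and viewed, at most 10 in all, crops included, and the job is handed in when it is done.

```bash
mkdir -p pics
python3 - <<'E'
from rig import arm
import cv2,numpy as np
s=arm.observe();print({k:np.round(v,3).tolist() if not isinstance(v,float) else v for k,v in s.items()})
ims=[]
for n in("scene","side","wrist"):
    f=arm.grab_frame(n);cv2.imwrite(f"pics/{n}0.png",f[...,::-1]);p=arm.camera_params(n);print(n,{k:np.round(v,4).tolist() for k,v in p.items()})
E
```

```text
{'t': 0.0, 'joint_positions': [65.559, 36.057, 2.2, 86.996, -1.546, 57.081, -1.147], 'dq': [0.114, -0.05, 0.003, -0.049, 0.117, -0.072, -0.063], 'joint_torque': [0.0, -56.34, 1.226, -19.345, 0.011, 0.011, 0.0], 'eef_pos': [0.229, -0.608, 0.23], 'orientation': [-179.896, 0.0, 20.672], 'contact_force': [-0.225, 0.155, 0.392], 'wrist_torque': [0.015, -0.016, -0.009], 'grip_force': 0.0, 'width': 1.000751378736721}
scene {'fov_y': 46.551, 'cx': 250.9854, 'cy': 194.1273, 'k1': -0.0607, 'view': [[0.6168, -0.7869, 0.0196, -0.2606], [-0.3099, -0.2656, -0.9129, 0.2696], [0.7236, 0.557, -0.4077, 1.0974], [0.0, 0.0, 0.0, 1.0]]}
side {'fov_y': 51.6561, 'cx': 254.5765, 'cy': 192.5543, 'k1': -0.0501, 'view': [[-0.9998, 0.0088, 0.0158, 0.5278], [-0.008, 0.5697, -0.8218, -0.008], [-0.0163, -0.8218, -0.5695, 1.6129], [0.0, 0.0, 0.0, 1.0]]}
wrist {'fov_y': 68.5541, 'cx': 253.1836, 'cy': 192.8069, 'k1': -0.067, 'hand_eye': [[0.0006, -0.9516, -0.3072, 0.0786], [1.0, 0.0006, 0.0001, -0.0012], [0.0001, -0.3072, 0.9516, -0.1417], [0.0, 0.0, 0.0, 1.0]]}
```

View pics/scene0.png

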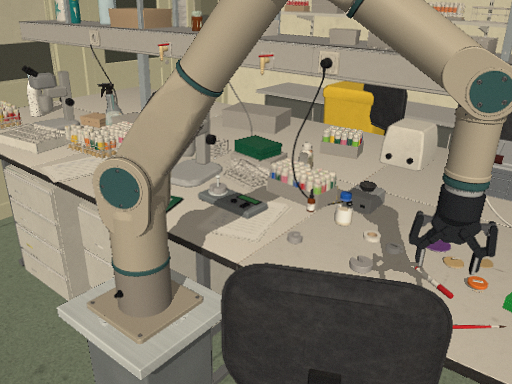

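View pics/side0.png

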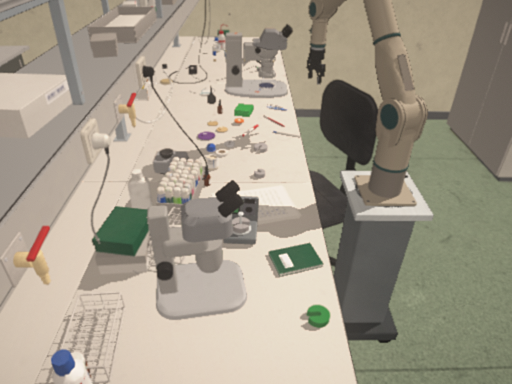

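The scene view shows the balance near (235,200) with its pan and stem at (217,188). Loose discs are at (295,238) and (360,263). The side view shows the same discs at (260,172) and (262,147), with the balance partly hidden by the microscope.

```bash
cat > h.py <<'E'
from rig import arm
import cv2,numpy as np
from scipy.spatial.transform import Rotation as R
def cam(n,s=None):
    p=arm.camera_params(n)
    f=192/np.tan(np.radians(p['fov_y'])/2)
    K=np.array([[f,0,p['cx']],[0,f,p['cy']],[0,0,1]]);D=np.array([p['k1'],0,0,0.])
    if n=='wrist':
        T=np.eye(4);T[:3,:3]=R.from_euler('xyz',s['orientation'],degrees=True).as_matrix();T[:3,3]=s['eef_pos']
        C=T@np.array(p['hand_eye'])
    else: C=np.linalg.inv(np.array(p['view']))
    return K,D,C
def cast(c,px,z):
    K,D,C=c
    u=cv2.undistortPoints(np.array(px,float).reshape(-1,1,2),K,D).reshape(-1,2)
    d=np.c_[u,np.ones(len(u))]@C[:3,:3].T;o=C[:3,3]
    return o+d*((z-o[2])/d[:,2])[:,None]
def proj(c,P):
    K,D,C=c;V=np.linalg.inv(C)
    return cv2.projectPoints(np.array(P,float).reshape(-1,1,3),cv2.Rodrigues(V[:3,:3])[0],V[:3,3],K,D)[0].reshape(-1,2)
def snap(n,name):
    s=arm.observe();f=arm.grab_frame(n);cv2.imwrite(f"pics/{name}.png",f[...,::-1]);
    import pickle;pickle.dump(s,open(f"pics/{name}.pkl","wb"));return f,cam(n,s)
E
python3 - <<'E'
from h import *
for n,px in(("scene",[[295,238],[360,263],[372,237],[393,250],[217,188]]),("side",[[260,172],[262,147],[222,153],[241,228]])):
    print(n,np.round(cast(cam(n),px,.02),3).tolist())
a=cv2.imread('pics/scene0.png')[165:305,180:440];b=cv2.imread('pics/side0.png')[130:250,190:330]
a=cv2.resize(a,None,fx=3,fy=3,interpolation=2);cv2.imwrite('pics/a.png',cv2.resize(a,(800,430)))
E
```

```text
scene [[0.483, -0.124, 0.02], [0.481, -0.343, 0.02], [0.642, -0.306, 0.02], [0.609, -0.388, 0.02], [0.615, 0.317, 0.02]]
side [[0.504, -0.103, 0.02], [0.49, -0.326, 0.02], [0.674, -0.264, 0.02], [0.578, 0.267, 0.02]]
```

View pics/a.png

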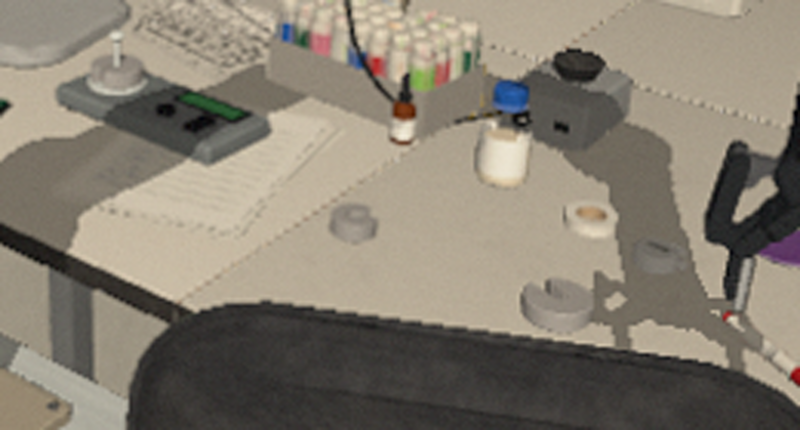

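Large disc near (0.485,-0.335), small disc near (0.49,-0.115), balance stem near (0.6,0.29). Moving over the large disc for a close look.

```bash
python3 -m pendant '[[0.033,-0.016,0,0,1],[0.033,-0.016,0,0,1],[0.033,-0.016,0,0,1],[0.033,-0.016,0,0,1],[0.033,-0.016,0,0,1]]' >/dev/null; python3 -m pendant '[[0.033,-0.016,0,0,1],[0.033,-0.016,0,0,1],[0.033,-0.016,0,0,1],[0.033,-0.016,0,0,1],[0,0,0,0,1]]'; python3 -m pendant '[[0,0,0,0,1],[0,0,0,0,1]]'
python3 - <<'E'
from h import *
f,c=snap('wrist','w1'); print(proj(c,[[.485,-.335,.02]]))
E
```

```text
t: 0.98
eef_pos: [0.4637, -0.36, 0.231]
orientation: [-179.8, -0.3, 21.4]
contact_force: [0.7, 1.3, 0.0]
width: 0.998
grip_force: 0.0
t: 1.15
eef_pos: [0.456, -0.3689, 0.2311]
orientation: [180.0, 0.1, 20.7]
contact_force: [-0.2, -0.9, 0.2]
width: 1.003
grip_force: 0.0
[[236.8215056  135.38702843]]
```

View pics/w1.png

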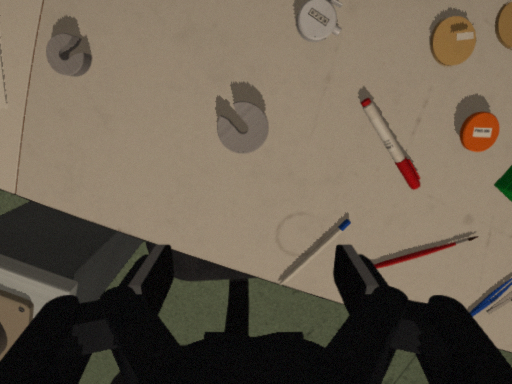

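The wrist view shows the large disc at (243,128) with its slot mouth up-left near (222,100), and the small disc at (67,55).

```bash
cat > disc.py <<'E'
from h import *
def disc(f,c,px,z,r=.032,win=40,tag=None):
    x,y=map(int,px);x0,y0=max(x-win,0),max(y-win,0)
    cr=f[y0:y+win,x0:x+win]
    hs=cv2.cvtColor(cr,cv2.COLOR_RGB2HSV);
    core=np.median(hs[win-3:win+4,min(x,win)-3+8:min(x,win)+4+8].reshape(-1,3),0)
    m=(hs[...,1]<30)&(abs(hs[...,2].astype(int)-core[2])<20)
    m=cv2.morphologyEx(m.astype(np.uint8),cv2.MORPH_OPEN,np.ones((3,3)))
    cs,_=cv2.findContours(m,0,cv2.CHAIN_APPROX_NONE);k=max(cs,key=cv2.contourArea)
    P=cast(c,k[:,0]+[x0,y0],z)[:,:2]
    (h,rr)=cv2.minEnclosingCircle((P*1000).astype(np.float32))
    # robust circle fit, rim points
    from scipy.optimize import least_squares
    q=least_squares(lambda v:np.hypot(*(P-v).T)-r,np.array(h)/1000,loss='cauchy',f_scale=.0007).x
    d=np.hypot(*(P-q).T);inn=P[d<r-.004]
    a=inn-q; far=a[np.hypot(*a.T)>.012]
    ang=np.degrees(np.arctan2(*far.mean(0)[::-1]))
    # far end of slot: flank points
    print('core',core,'encl',np.round(h,1),round(rr,1),'fit',np.round(q,4),'rim res',round(np.std(d[d>r-.003])*1e3,2),'slot deg',round(ang,1),'n',len(far),len(P), 'slot end',np.round(sorted(np.hypot(*a.T))[:3],4))
    return q,ang
E
python3 - <<'E'
from disc import *
import pickle
s=pickle.load(open('pics/w1.pkl','rb'));c=cam('wrist',s);f=cv2.imread('pics/w1.png')[...,::-1].copy()
disc(f,c,(243,128),.02); disc(f,c,(67,55),.02,.024)
print(cast(c,[[243,128],[225,105],[67,55]],.02))
E
```

```text
Traceback (most recent call last):
  File "disc.py", line 9, in disc
    cs,_=cv2.findContours(m,0,cv2.CHAIN_APPROX_NONE);k=max(cs,key=cv2.contourArea)
                                                       ~~~^^^^^^^^^^^^^^^^^^^^^^^^
ValueError: max() iterable argument is empty
```

Run:
```python
import cv2
f=cv2.imread('pics/w1.png');h=cv2.cvtColor(f,cv2.COLOR_BGR2HSV)
for p in((250,135),(255,120),(240,145),(230,110),(245,92),(150,150),(230,135)):print(p,h[p[1],p[0]],f[p[1],p[0]])
```

```text
(250, 135) [ 13  54 114] [ 90 100 114]
(255, 120) [ 16  50 112] [ 90 102 112]
(240, 145) [ 14  50 113] [ 91 101 113]
(230, 110) [18 69 89] [65 79 89]
(245, 92) [14 59 90] [69 79 90]
(150, 150) [ 17  62 149] [113 133 149]
(230, 135) [ 15  48 116] [ 94 105 116]
```

```bash
sed -i 's/(hs\[...,1\]<30)&(abs(hs\[...,2\].astype(int)-core\[2\])<20)/abs(hs[...,2].astype(int)-core[2])<13/' disc.py
python3 - <<'E'
from disc import *
import pickle
s=pickle.load(open('pics/w1.pkl','rb'));c=cam('wrist',s);f=cv2.imread('pics/w1.png')[...,::-1].copy()
disc(f,c,(243,128),.02); disc(f,c,(67,55),.02,.024)
print(cast(c,[[243,128],[225,105],[67,55]],.02), s['eef_pos'],s['orientation'])
E
```

```text
core [ 15.  49. 114.] encl [ 496.3 -338. ] 31.7 fit [ 0.4974 -0.3372] rim res 0.9 slot deg 59.8 n 29 184 slot end [0.0065 0.0066 0.0069]
core [ 15.  53. 102.] encl [ 504.2 -112.2] 27.2 fit [ 0.5059 -0.1103] rim res 1.85 slot deg -33.5 n 13 159 slot end [0.0051 0.0052 0.0056]
[[ 0.49615233 -0.3390604   0.02      ]
 [ 0.51416223 -0.30937048  0.02      ]
 [ 0.50496356 -0.11271605  0.02      ]] [ 0.4559746  -0.36893425  0.2310961 ] [1.79998260e+02 6.54736004e-02 2.06816009e+01]
```

Large disc at (0.497,-0.338), slot about 60°. Centring over it, turning and descending.

```bash
python3 -m pendant '[[0.025,-0.0075,0,0,1],[0.0245,-0.0075,0,0,1],[0,0,0.018,-6.5,1],[0,0,0.018,-6.5,1],[0,0,0.018,-6.5,1]]' 60 >/dev/null; python3 -m pendant '[[0,0,0.018,-6.5,1],[0,0,0.018,-6.5,1],[0,0,0.018,-6.8,1],[0,0,0,0,1],[0,0,0,0,1]]'
python3 - <<'E'
from disc import *
f,c=snap('wrist','w2'); p=proj(c,[[.497,-.3375,.02]])[0];print(p, arm.observe()['joint_positions'])
disc(f,c,p,.02,win=75)
E
```

```text
t: 2.03
eef_pos: [0.4957, -0.3384, 0.1226]
orientation: [-179.9, 0.0, 59.6]
contact_force: [0.3, -0.4, 1.7]
width: 0.999
grip_force: 0.0
[255.26779164 191.79476779] [ 36.89754032  39.72583257  -8.5033122  100.50516776   8.43208131
  40.37732826  -6.45412654]
core [15. 51. 99.] encl [ 497.  -337.2] 31.7 fit [ 0.4975 -0.3368] rim res 0.88 slot deg 64.8 n 36 247 slot end [0.007  0.007  0.0071]
```

View pics/w2.png

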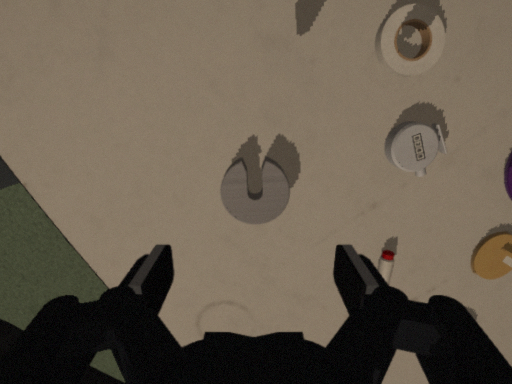

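Disc centred at (255,191), slot mouth about 4° left of straight up; correcting and descending to grip.

```bash
python3 -m pendant '[[0.002,0.001,0.03,-4.2,1],[0,0,0.03,0,1],[0,0,0.03,0,1],[0,0,0.025,0,1],[0,0,0.008,0,1]]' 60; python3 -m pendant '[[0,0,0.001,0,1],[0,0,0,0,0.5],[0,0,0,0,0.3],[0,0,0,0,0.3],[0,0,0,0,0.3]]' 60;python3 -m pendant '[[0,0,0,0,0.3],[0,0,0,0,0.3],[0,0,0,0,0.3]]' 60
```

```text
t: 2.5
eef_pos: [0.498, -0.3358, -0.0017]
orientation: [-179.8, 0.0, 64.0]
contact_force: [-0.1, 0.4, 0.3]
width: 1.001
grip_force: 0.0
t: 2.92
eef_pos: [0.5, -0.3365, 0.002]
orientation: [179.9, 0.0, 64.1]
contact_force: [-2.4, 1.2, 4.7]
width: 0.721
grip_force: 65.2
t: 3.17
eef_pos: [0.5, -0.3365, 0.0019]
orientation: [179.9, 0.0, 64.1]
contact_force: [-1.3, 0.9, 5.6]
width: 0.718
grip_force: 65.2
```

Fingertips brushed the bench; regripping a few mm higher, then lift.

```bash
python3 -m pendant '[[0,0,0,0,0.9],[0,0,0,0,0.9],[0,0,-0.007,0,0.9],[0,0,0,0,0.4],[0,0,0,0,0.3]]' 60; python3 -m pendant '[[0,0,0,0,0.3],[0,0,0,0,0.3],[0,0,0,0,0.3],[0,0,0,0,0.3],[0,0,-0.01,0,0.3]]' 60;python3 -m pendant '[[0,0,-0.04,0,0.3],[0,0,-0.04,0,0.3],[0,0,-0.04,0,0.3],[0,0,-0.02,0,0.3],[0,0,0,0,0.3]]' 60
python3 - <<'E'
from h import *
f,c=snap('wrist','w3');s=arm.observe();print(s['contact_force'],s['joint_positions'],s['eef_pos'])
E
```

```text
t: 3.58
eef_pos: [0.5003, -0.3364, 0.0084]
orientation: [179.9, 0.0, 64.2]
contact_force: [-3.3, 0.4, 12.0]
width: 0.713
grip_force: 62.1
t: 4.0
eef_pos: [0.4987, -0.3354, 0.0159]
orientation: [-179.9, -0.0, 64.2]
contact_force: [-0.5, 0.0, -4.3]
width: 0.716
grip_force: 66.3
t: 4.42
eef_pos: [0.5023, -0.3375, 0.1618]
orientation: [179.4, 0.1, 64.2]
contact_force: [1.4, -0.3, -4.1]
width: 0.71
grip_force: 68.0
[-0.8820813  -0.55415169 -4.97793889] [ 37.82401101  37.14262481 -10.48352394  98.91824588   9.03857959
  44.47241321  -2.85171171] [ 0.50065032 -0.3366369   0.15884609]
```

View pics/w3.png

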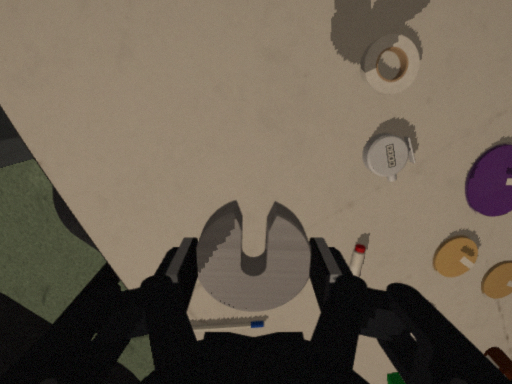

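Disc held with its slot straight up in the image, centre about (254,262). Measuring it in the tool frame.

Run:
```python
from h import *
import pickle
from scipy.optimize import least_squares
s=pickle.load(open('pics/w3.pkl','rb'));c=cam('wrist',s);f=cv2.imread('pics/w3.png')
h=cv2.cvtColor(f,cv2.COLOR_BGR2HSV)
for p in((225,240),(225,275),(285,240),(254,290),(254,306),(254,230)):print(p,h[p[1],p[0]],end=' ')
g=cv2.Canny(f,60,150)
T=np.linalg.inv(np.array(R.from_euler('xyz',s['orientation'],degrees=True).as_matrix()))
# hand picked: radial gray edge search from the apparent centre
gr=cv2.GaussianBlur(cv2.cvtColor(f,cv2.COLOR_BGR2GRAY).astype(np.float32),(3,3),0)
pts=[]
for a in list(range(125,236,5))[0:0]+list(range(30,151,5))+list(range(200,245,5))+list(range(295,340,5)):
    d=np.array([np.cos(np.radians(a)),np.sin(np.radians(a))]);rr=np.arange(38,68,.5)
    v=np.array([gr[int(round(260+r*d[1])),int(round(254+r*d[0]))] for r in rr])
    i=np.argmax(abs(v[4:]-v[:-4]));pts.append((a,254+rr[i+2]*d[0],260+rr[i+2]*d[1],rr[i+2]))
pts=np.array(pts);print(pts[:,[0,3]].tolist())
for dz in(.010,.014,.018):
    P=(cast(c,pts[:,1:3],s['eef_pos'][2]+dz)-s['eef_pos'])@T.T
    q=least_squares(lambda v:np.hypot(*(P[:,:2]-v[:2]).T)-v[2],[0,0,.032],loss='cauchy',f_scale=.0007)
    print(dz,np.round(q.x,4),np.round(np.hypot(*(P[:,:2]-q.x[:2]).T)-q.x[2],4).tolist()[::3])
```

```text
(225, 240) [19 44 82] (225, 275) [ 15  53 115] (285, 240) [ 14  51 109] (254, 290) [ 13  48 111] (254, 306) [ 17  54 109] (254, 230) [ 15  64 147] [[30.0, 56.5], [35.0, 55.0], [40.0, 54.5], [45.0, 53.5], [50.0, 53.5], [55.0, 52.5], [60.0, 53.0], [65.0, 51.5], [70.0, 52.0], [75.0, 51.5], [80.0, 55.5], [85.0, 66.0], [90.0, 66.5], [95.0, 65.0], [100.0, 57.5], [105.0, 59.0], [110.0, 60.5], [115.0, 64.0], [120.0, 53.0], [125.0, 54.0], [130.0, 54.5], [135.0, 55.0], [140.0, 56.0], [145.0, 57.5], [150.0, 58.0], [200.0, 61.0], [205.0, 59.5], [210.0, 60.0], [215.0, 61.0], [220.0, 61.5], [225.0, 62.0], [230.0, 62.5], [235.0, 63.5], [240.0, 63.5], [295.0, 62.0], [300.0, 62.0], [305.0, 61.0], [310.0, 61.5], [315.0, 61.0], [320.0, 60.0], [325.0, 58.5], [330.0, 58.0], [335.0, 57.0]]
0.01 [-0.0009 -0.0009  0.0334] [-0.0002, -0.0005, 0.0006, 0.0005, 0.0118, 0.0056, 0.0001, -0.0003, -0.0002, -0.0016, 0.0002, 0.0017, 0.0004, -0.0007, -0.0027]
0.014 [ 0.0015 -0.0009  0.0324] [-0.0002, -0.0004, 0.0006, 0.0005, 0.0114, 0.0054, 0.0001, -0.0002, -0.0002, -0.0015, 0.0002, 0.0017, 0.0004, -0.0007, -0.0027]
0.018 [ 0.004  -0.0009  0.0314] [-0.0002, -0.0004, 0.0006, 0.0004, 0.0111, 0.0052, 0.0001, -0.0002, -0.0002, -0.0014, 0.0002, 0.0016, 0.0004, -0.0007, -0.0026]
```

```bash
python3 - <<'E'
from h import *
c=cam('scene');print(cast(c,[[218,177.4]],.094),cast(c,[[217,188]],.055)); print(cast(cam('side'),[[240,216]],.094))
E
for i in 1; do python3 -m pendant '[[0.033,-0.012,-0.009,0,0.3],[0.033,-0.012,-0.009,0,0.3],[0.033,-0.012,-0.009,0,0.3],[0.033,-0.012,-0.009,0,0.3],[0.033,-0.012,-0.009,0,0.3]]'>/dev/null; python3 -m pendant '[[0.033,-0.012,-0.009,0,0.3],[0.033,-0.012,-0.009,0,0.3],[0.033,-0.012,-0.009,0,0.3],[0.033,-0.012,-0.009,0,0.3],[0.033,-0.012,-0.009,0,0.3]]'; python3 -m pendant '[[0.033,-0.012,0,0,0.3],[0.033,-0.012,0,0,0.3],[0.033,-0.012,0,0,0.3],[0,0,0,0,0.3],[0,0,0,0,0.3]]'; done
python3 - <<'E'
from h import *
f,c=snap('wrist','w4');s=arm.observe();print(s['joint_positions'],s['eef_pos'])
E
```

```text
[[0.5623107  0.26335734 0.094     ]] [[0.55499515 0.26220244 0.055     ]]
[[0.58006934 0.29362984 0.094     ]]
t: 5.3
eef_pos: [0.5334, 0.015, 0.2445]
orientation: [-179.8, 0.1, 64.2]
contact_force: [0.4, -1.3, -4.1]
width: 0.714
grip_force: 68.0
t: 5.72
eef_pos: [0.5442, 0.1212, 0.244]
orientation: [-179.8, 0.1, 64.5]
contact_force: [0.2, -0.9, -4.9]
width: 0.71
grip_force: 67.9
[ -6.9797967   27.95629507 -12.21398991 100.64955192   7.19434732
  52.42440253 -47.93229073] [0.5443616  0.11847562 0.2441067 ]
```

View pics/w4.png

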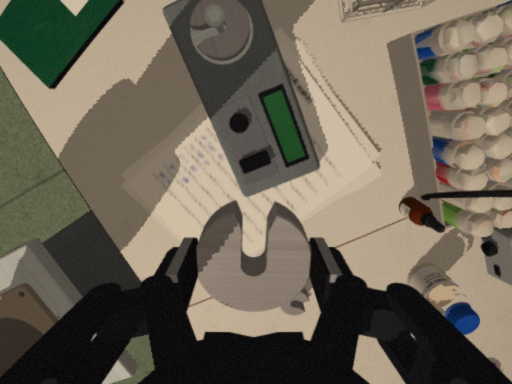

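The balance is in view: pan at (221,30), cap at (212,15), round key (239,121), bar key (256,160). Enlarging the pan.

Run:
```python
from h import *
import pickle
f=cv2.imread('pics/w4.png');cv2.imwrite('pics/b.png',cv2.resize(f[0:75,170:275],None,fx=7,fy=7,interpolation=cv2.INTER_CUBIC))
c=cam('wrist',pickle.load(open('pics/w4.pkl','rb')))
k=cast(c,[[239,121],[256,160]],.039);print(k,k[1]-k[0],np.hypot(*(k[1]-k[0])[:2]))
d=(k[0]-k[1])[:2];d/=np.hypot(*d);print(d,np.degrees(np.arctan2(*d[::-1])))
print('cap top',cast(c,[[212,15]],.097))
```

```text
[[0.55196709 0.18144401 0.039     ]
 [0.55006422 0.12969651 0.039     ]] [-0.00190287 -0.0517475   0.        ] 0.05178247110131345
[0.03674738 0.99932459] 87.89405594686673
cap top [[0.57630639 0.28023349 0.097     ]]
```

View pics/b.png

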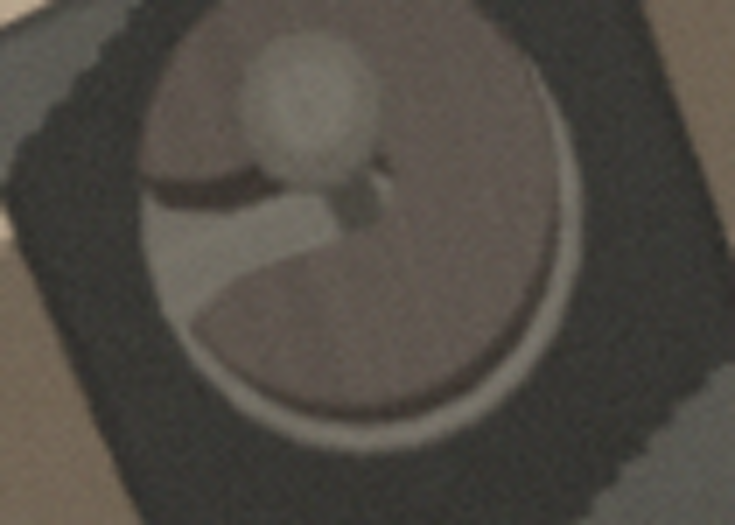

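Run:
```python
from h import *
import pickle
c=cam('wrist',pickle.load(open('pics/w4.pkl','rb')))
cr=lambda x,y:(170+x/7-.4,y/7-.4)
print('cap',cast(c,[cr(308,108)],.097))
P=cast(c,[cr(145,180),cr(190,325),cr(140,180),cr(560,190),cr(350,410)],.056);print(P)
q=P[2:4].mean(0);print('mid',q,np.hypot(*(P[3]-P[2])[:2]))
s=cast(c,[cr(308,108)],.097)[0];
m=(P[0]+P[1])/2-s;print('slot deg',np.degrees(np.arctan2(m[1],m[0])),np.hypot(*m[:2]))
for n in('cap sides',): print(np.linalg.norm(np.diff(cast(c,[cr(238,108),cr(380,108)],.097),axis=0)))
```

```text
cap [[0.5776159  0.27956123 0.097     ]]
[[0.55083479 0.29390902 0.056     ]
 [0.54731414 0.27276166 0.056     ]
 [0.5501541  0.29424929 0.056     ]
 [0.60655884 0.26510015 0.056     ]
 [0.563829   0.25103614 0.056     ]]
mid [0.57835647 0.27967472 0.056     ] 0.06349147366040024
slot deg 172.4673217354684 0.028789886539338175
0.01866322440768764
```

Stem at (0.578,0.280), lower slot about 172°, so the target slot direction is about -7°. Checking the microscope's clearance by triangulation before turning in.

Run:
```python
from h import *
def tri(a,b):
    A=[];B=[]
    for n,p in(("scene",a),("side",b)):
        K,D,C=cam(n);u=cv2.undistortPoints(np.array([[p]],float),K,D)[0,0];d=C[:3,:3]@[*u,1];d/=np.linalg.norm(d)
        M=np.eye(3)-np.outer(d,d);A.append(M);B.append(M@C[:3,3])
    x=np.linalg.solve(sum(A),sum(B));return x,[np.linalg.norm(M@x-b) for M,b in zip(A,B)]
print('base',cast(cam('scene'),[[195,175]],.0),cast(cam('side'),[[200,290],[240,270]],.0)); print('eye',tri((211,139),(230,195)))
a=cv2.imread('pics/scene0.png')[110:215,150:280];b=cv2.imread('pics/side0.png')[165:315,140:270]
cv2.imwrite('pics/d.png',np.hstack([cv2.resize(a,(400,323),interpolation=2),cv2.resize(b,(280,323),interpolation=2)]))
```

```text
base [[0.6920028  0.51164287 0.        ]] [[0.69376259 0.52900087 0.        ]
 [0.57735511 0.44673656 0.        ]]
eye (array([0.60935367, 0.33951821, 0.21139186]), [np.float64(0.0008222848416109529), np.float64(0.0008222848416109354)])
```

View pics/d.png

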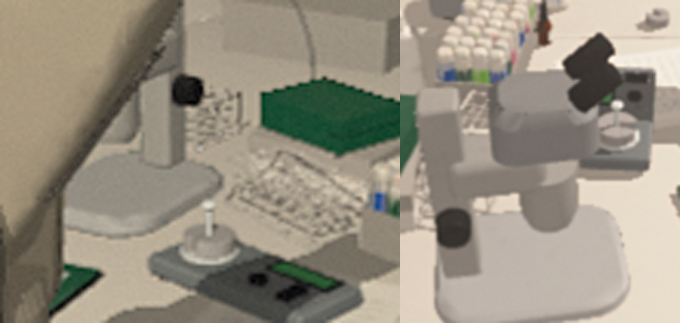

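The knob at crop (187,88) belongs to the microscope, whose base is beyond y=0.43. The pan is clear of it. Moving to the -x side of the stem and turning to yaw -7°.

```bash
python3 -m pendant '[[0.026,-0.0252,0,0,0.3],[0.026,-0.0252,0,0,0.3],[0.026,-0.0252,0,0,0.3],[0.026,-0.0252,0,0,0.3],[0.026,-0.0252,0,0,0.3]]'>/dev/null; python3 -m pendant '[[0,0,0.012,7.15,0.3],[0,0,0.012,7.15,0.3],[0,0,0.012,7.15,0.3],[0,0,0.012,7.15,0.3],[0,0,0.012,7.15,0.3]]'; python3 -m pendant '[[0,0,0.012,7.15,0.3],[0,0,0.012,7.15,0.3],[0,0,0.012,7.15,0.3],[0,0,0.012,7.15,0.3],[0,0,0.012,7.15,0.3]]';python3 -m pendant '[[0,0,0,0,0.3],[0,0,0,0,0.3]]'
python3 - <<'E'
from h import *
f,c=snap('wrist','w5');s=arm.observe();print(s['joint_positions'],s['eef_pos'],s['orientation'],proj(c,[[.578,.2797,.097],[.578,.2797,.056]]))
print(cast(cam('side'),[[226,211],[232,195]],.3))
E
```

```text
t: 6.6
eef_pos: [0.4892, 0.2874, 0.1846]
orientation: [179.9, 0.2, 27.9]
contact_force: [0.4, 1.1, -4.0]
width: 0.712
grip_force: 67.9
t: 7.02
eef_pos: [0.4892, 0.2874, 0.1248]
orientation: [179.8, 0.1, -7.8]
contact_force: [-0.2, -0.1, -3.2]
width: 0.708
grip_force: 67.9
t: 7.18
eef_pos: [0.4887, 0.2881, 0.1252]
orientation: [179.8, 0.1, -7.2]
contact_force: [0.0, -0.5, -4.4]
width: 0.708
grip_force: 68.0
[ -37.94731002   37.47344331    7.02897406  105.95981032   -7.01930798
   37.05961724 -123.96323988] [0.48931374 0.28884943 0.12599602] [ 1.79915275e+02  2.99680391e-02 -7.22213036e+00] [[249.68832748  81.15635016]
 [250.19909977  85.24710844]]
[[0.60882048 0.53635903 0.3       ]
 [0.59646675 0.46659201 0.3       ]]
```

View pics/w5.png

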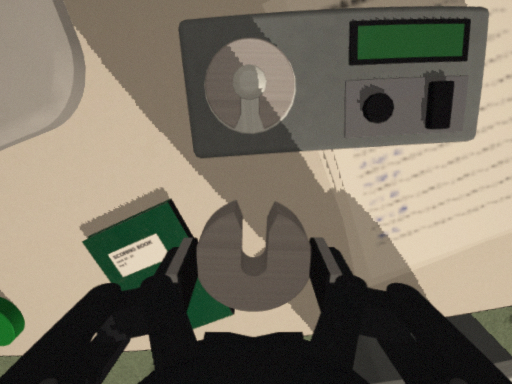

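The cap shows at (249,82) as predicted and the lower slot points straight back at the tool. Measuring the held slot and the stem in the tool frame from this same picture.

Run:
```python
from h import *
import pickle
s=pickle.load(open('pics/w5.pkl','rb'));c=cam('wrist',s);f=cv2.imread('pics/w5.png')
g=cv2.cvtColor(f,cv2.COLOR_BGR2GRAY).astype(int)
Rm=R.from_euler('xyz',s['orientation'],degrees=True).as_matrix()
tool=lambda px,z:((cast(c,px,z)-s['eef_pos'])@Rm)
for r in(225,235,245):print(r,g[r,234:280].tolist())
for r in(78,84):print(r,g[r,228:272].tolist())
print(g[64:100,250].tolist())
for x in(249,250,255):print(x,np.round(tool([[x,82]],.097),4),np.round(tool([[x,240]],s['eef_pos'][2]+.014),4))
a=cast(c,[[250,85],[249,130]],.056);m=a[1]-a[0];print(np.degrees(np.arctan2(m[1],m[0])))
```

```text
225 [93, 90, 91, 90, 88, 80, 69, 77, 128, 188, 189, 191, 192, 187, 173, 158, 120, 116, 117, 114, 115, 118, 116, 114, 118, 115, 117, 115, 118, 115, 115, 114, 101, 71, 69, 70, 71, 76, 83, 88, 91, 90, 88, 87, 92, 94]
235 [92, 91, 91, 94, 94, 84, 87, 92, 135, 186, 190, 190, 193, 191, 190, 191, 192, 192, 191, 190, 192, 191, 187, 169, 129, 117, 114, 120, 115, 119, 114, 106, 80, 67, 74, 86, 92, 90, 89, 90, 91, 89, 93, 88, 89, 90]
245 [87, 83, 86, 86, 88, 89, 83, 103, 155, 190, 190, 192, 192, 192, 192, 193, 190, 191, 192, 191, 192, 192, 193, 193, 193, 192, 190, 192, 191, 190, 176, 140, 75, 69, 82, 87, 85, 84, 85, 86, 86, 87, 83, 85, 84, 86]
78 [95, 96, 100, 98, 97, 107, 111, 114, 117, 116, 117, 118, 127, 124, 125, 127, 129, 122, 130, 126, 128, 126, 126, 127, 128, 127, 129, 128, 129, 146, 180, 193, 190, 192, 189, 190, 184, 170, 156, 154, 152, 155, 154, 155]
84 [96, 96, 97, 97, 103, 106, 111, 113, 110, 114, 114, 119, 121, 123, 123, 123, 123, 127, 127, 124, 124, 124, 126, 123, 125, 127, 127, 122, 124, 131, 162, 198, 207, 205, 205, 204, 201, 183, 156, 154, 154, 151, 152, 155]
[135, 122, 118, 118, 120, 126, 123, 129, 127, 128, 126, 122, 124, 126, 126, 125, 126, 122, 125, 122, 126, 127, 127, 127, 123, 123, 122, 118, 119, 117, 108, 110, 109, 107, 105, 103]
249 [[ 0.0892 -0.0034  0.028 ]] [[ 0.0118 -0.0031 -0.014 ]]
250 [[ 0.0892 -0.0028  0.028 ]] [[ 0.0118 -0.0026 -0.014 ]]
255 [[0.0892 0.     0.028 ]] [[ 0.0118 -0.0001 -0.014 ]]
171.27288827042582
```

I've used my ten views, so from here I check numerically. Descend, correct sideways, and slide part way.

```bash
python3 -m pendant '[[0,-0.0014,0.02,0,0.3],[0,-0.0014,0.02,0,0.3],[0,0,0.0175,0,0.3],[0.012,0,0,0,0.3],[0.012,0,0,0,0.3]]'; python3 -m pendant '[[0.012,0,0,0,0.3],[0,0,0,0,0.3],[0,0,0,0,0.3]]'
python3 - <<'E'
from h import *
f,c=snap('wrist','w6');s=arm.observe();z=s['eef_pos'][2];print(s['eef_pos'],s['orientation'],s['contact_force'])
g=cv2.cvtColor(f,cv2.COLOR_RGB2GRAY).astype(int)
p=proj(c,[[.578,.2797,.097]])[0];print(p)
r=int(p[1]);print(g[r-2:r+3,215:295].mean(0).astype(int).tolist());print(g[r-40:r+40,int(p[0])-1:int(p[0])+2].mean(1).astype(int).tolist())
for r in(225,245):print(r,g[r,225:285].tolist())
E
```

```text
t: 7.65
eef_pos: [0.5127, 0.2894, 0.0683]
orientation: [179.9, 0.1, -7.1]
contact_force: [0.9, 0.2, -3.5]
width: 0.711
grip_force: 68.0
t: 7.9
eef_pos: [0.5261, 0.2877, 0.0694]
orientation: [-180.0, -0.0, -7.3]
contact_force: [-0.1, -0.2, -4.4]
width: 0.708
grip_force: 67.9
[0.52483781 0.28809464 0.06922652] [-1.79985164e+02  3.37120258e-02 -7.29732274e+00] [ 0.15891393 -0.12562138 -4.23132252]
[258.72095369 166.53485891]
[99, 98, 99, 98, 98, 98, 97, 98, 98, 98, 97, 99, 98, 98, 97, 98, 98, 98, 99, 103, 113, 119, 123, 123, 126, 125, 126, 128, 129, 129, 130, 131, 131, 131, 132, 133, 132, 131, 131, 131, 132, 130, 132, 130, 130, 132, 131, 131, 131, 132, 131, 130, 131, 131, 130, 129, 130, 128, 128, 126, 125, 126, 127, 125, 122, 112, 109, 121, 129, 130, 144, 158, 159, 160, 160, 161, 160, 161, 160, 161]
[105, 103, 102, 101, 102, 101, 99, 102, 101, 103, 101, 103, 115, 122, 110, 106, 112, 121, 126, 132, 132, 134, 134, 136, 137, 138, 144, 143, 139, 134, 133, 132, 134, 133, 131, 134, 133, 134, 133, 132, 131, 128, 130, 131, 132, 132, 134, 135, 133, 134, 132, 130, 131, 131, 129, 127, 122, 122, 118, 117, 116, 118, 125, 129, 131, 128, 129, 128, 129, 130, 127, 130, 123, 91, 72, 69, 70, 69, 69, 69]
225 [98, 102, 100, 104, 98, 101, 100, 101, 102, 102, 103, 99, 102, 96, 88, 79, 76, 95, 124, 125, 131, 130, 128, 129, 126, 128, 129, 129, 129, 128, 133, 130, 128, 124, 129, 125, 127, 129, 127, 129, 128, 113, 78, 75, 74, 76, 82, 93, 102, 100, 99, 103, 101, 101, 100, 99, 97, 102, 102, 99]
245 [93, 95, 95, 91, 95, 91, 96, 96, 94, 92, 94, 92, 93, 93, 92, 90, 94, 109, 126, 125, 126, 130, 130, 129, 128, 129, 129, 128, 131, 128, 130, 129, 129, 130, 125, 126, 128, 131, 128, 122, 100, 69, 78, 89, 98, 95, 96, 94, 95, 95, 94, 98, 97, 95, 93, 97, 91, 95, 91, 95]
```

Stem and slot agree within 1 mm. Sliding on.

```bash
python3 -m pendant '[[0.0105,0.0007,0,0,0.3],[0.0105,0,0,0,0.3],[0.0105,0,0,0,0.3],[0,0,0,0,0.3]]'; python3 -m pendant '[[0.0105,0,0,0,0.3],[0.0105,0,0,0,0.3],[0,0,0,0,0.3],[0,0,0,0,0.3]]'
python3 - <<'E'
from h import *
f,c=snap('wrist','w7');s=arm.observe();print(s['eef_pos'],s['orientation'],s['contact_force'],s['wrist_torque'])
g=cv2.cvtColor(f,cv2.COLOR_RGB2GRAY).astype(int)
p=proj(c,[[.578,.2797,.097]])[0];print(p)
x,y=map(int,p);print(g[y-2:y+3,x-50:x+50].mean(0).astype(int).tolist());print(g[y-50:y+50,x-1:x+2].mean(1).astype(int).tolist())
E
```

```text
t: 8.28
eef_pos: [0.5602, 0.2827, 0.0694]
orientation: [-180.0, -0.3, -7.4]
contact_force: [0.7, -1.0, -3.5]
width: 0.711
grip_force: 67.9
t: 8.62
eef_pos: [0.5772, 0.2806, 0.0687]
orientation: [180.0, 0.0, -7.4]
contact_force: [-0.7, 0.2, -3.5]
width: 0.707
grip_force: 67.9
[0.57637301 0.2809169  0.0686284 ] [ 1.79978607e+02  6.89611267e-02 -7.32790036e+00] [-0.34560236  0.78611571 -3.51854028] [-0.00284828  0.00216102 -0.04051898]
[256.89081574 274.8539744 ]
[96, 96, 95, 98, 97, 98, 96, 97, 96, 96, 97, 97, 96, 95, 96, 97, 97, 95, 96, 99, 96, 95, 95, 96, 98, 97, 95, 96, 97, 98, 105, 113, 119, 120, 121, 122, 122, 123, 127, 127, 125, 125, 126, 126, 126, 126, 125, 126, 125, 124, 126, 125, 127, 125, 125, 125, 124, 126, 126, 127, 126, 126, 125, 124, 120, 123, 122, 121, 120, 110, 100, 94, 95, 94, 94, 95, 94, 95, 94, 96, 95, 94, 93, 94, 96, 96, 96, 94, 95, 93, 93, 93, 94, 97, 120, 137, 142, 145, 149, 152]
[95, 100, 103, 105, 104, 105, 104, 104, 105, 102, 105, 105, 106, 105, 105, 105, 106, 103, 105, 105, 104, 105, 103, 106, 105, 105, 105, 103, 104, 112, 119, 128, 135, 135, 139, 140, 140, 140, 137, 134, 133, 129, 127, 125, 126, 127, 128, 127, 127, 127, 125, 122, 125, 127, 126, 129, 129, 127, 126, 126, 124, 121, 119, 115, 106, 97, 92, 93, 93, 93, 92, 94, 94, 94, 93, 93, 95, 93, 94, 94, 93, 95, 92, 96, 93, 96, 99, 106, 122, 124, 124, 125, 124, 125, 124, 124, 123, 124, 124, 124]
```

Aligned on the stem to about 1 mm with no contact forces. Lowering gently.

```bash
python3 -m pendant '[[0,0,0.003,0,0.3],[0,0,0.001,0,0.3],[0,0,0,0,0.3]]'; python3 -m pendant '[[0,0,0.001,0,0.3],[0,0,0,0,0.3]]';python3 -m pendant '[[0,0,0.001,0,0.3],[0,0,0,0,0.3]]'
```

```text
t: 8.92
eef_pos: [0.5763, 0.2813, 0.0647]
orientation: [180.0, 0.1, -7.3]
contact_force: [-0.3, 0.4, -4.0]
width: 0.706
grip_force: 68.1
t: 9.08
eef_pos: [0.5764, 0.2812, 0.0646]
orientation: [180.0, 0.1, -7.3]
contact_force: [-2.7, -0.8, 4.1]
width: 0.716
grip_force: 68.8
t: 9.25
eef_pos: [0.5764, 0.2813, 0.0645]
orientation: [-180.0, 0.1, -7.3]
contact_force: [-3.3, -0.4, 10.6]
width: 0.711
grip_force: 69.6
```

Contact at TCP z 0.0645: underside 0.056, matching the height at which it was gripped. Easing off, releasing and rising straight up.

```bash
python3 -m pendant '[[0,0,-0.0015,0,0.3],[0,0,0,0,0.75],[0,0,0,0,0.8],[0,0,0,0,0.9],[0,0,0,0,1]]'; python3 -m pendant '[[0,0,0,0,1],[0,0,0,0,1],[0,0,-0.01,0,1],[0,0,-0.02,0,1],[0,0,-0.03,0,1]]';python3 -m pendant '[[0,0,-0.03,0,1],[-0.02,0,-0.03,0,1],[-0.02,0,0,0,1],[0,0,0,0,1],[0,0,0,0,1]]'
python3 - <<'E'
from h import *
f,c=snap('wrist','w8');s=arm.observe();print(s['eef_pos'],s['contact_force'],s['width'])
p=proj(c,[[.578,.2797,.076],[.578,.2797,.097],[.552,.1814,.039]]);print(p)
g=cv2.cvtColor(f,cv2.COLOR_RGB2GRAY)
x,y=map(int,p[0])
for k in range(y-60,y+76,5): print(k,''.join('%4d'%v for v in g[k,x-70:x+70:5]))
E
```

```text
t: 9.67
eef_pos: [0.5775, 0.281, 0.0644]
orientation: [-180.0, -0.0, -7.3]
contact_force: [-1.0, -0.0, -0.4]
width: 0.996
grip_force: 0.0
t: 10.08
eef_pos: [0.5754, 0.2801, 0.1231]
orientation: [179.8, 0.2, -7.3]
contact_force: [0.6, 1.1, -0.6]
width: 0.998
grip_force: 0.0
t: 10.5
eef_pos: [0.5369, 0.2867, 0.1855]
orientation: [-179.9, -0.0, -7.2]
contact_force: [-0.1, 0.4, 0.6]
width: 1.0
grip_force: 0.0
[0.53769    0.28613336 0.18490557] [0.28556156 0.06274356 0.357865  ] 0.9996501585075129
[[256.4061925  145.0102074 ]
 [256.65778947 148.71161506]
 [353.07510945 153.25812234]]
85  109 110 108 109 107 110 107 105 106  98  88  78  66  61  58  56  61  60  67  67  75  71  79  79  84  85  85  86
90  107 105 107 108  59  59  59  60  59  58  57  60  62  60  57  97  96  93  97  94  94  97  90  91  94  95  93  91
95  110 110 110  82  64  63  57  57  58  61  60  60  61  58  61  59  97  93  91  95  92  91  89  89  90  91  88  89
100  108 109 108 105  60  60  59  64  61  57  56  57  60  55  60  57  79  92  97  91  91  91  89  91  88  94  89  87
105  110 106 110 105  53  60  58  61  62  57  59 
[... 2058 characters left out ...]
95  179 179 182 179 178 179 144 110 106 107 110 107 107 111 111 110 110 109 109 111 108 109 109 113 180 183 158 195
200  175 179 178 178 177 177 181 119 108 111 110 112 110 107 107 109 110 110 106 108 109 110 111 109 126 179 190 195
205  176 177 177 177 179 178 181 180 111 108 109 112 108 110 109 109 109 108 109 110 110 107 110 110 109 179 181 160
210  168 178 179 179 179 180 180 179 181 122 112 109 113 110 107 111 112 108 108 108 106 111 110 108 110 111 180 193
215  109 177 178 179 178 182 182 178 178 181 111 107 110 106 107 110 109 108 109 109 109 108 110 108 109 110 126 116
220  101  28 181 179 179 179 180 179 179 179 179 110 106 109 111 109 107 110 107 110 107 111 109 111 111 109 107 110
```

The disc is centred at about (255,145), against a predicted stem at (256,146), with its solid rear toward the camera's bottom. Locating the keys by dark blobs in the two pictures.

Run:
```python
from h import *
import pickle
for n in('w5','w8','w4'):
    s=pickle.load(open(f'pics/{n}.pkl','rb'));c=cam('wrist',s);g=cv2.imread(f'pics/{n}.png',0)
    for nm,w in(('r',(.552,.1814,.039)),('b',(.55,.1297,.039))):
        x,y=map(int,proj(c,[w])[0]);x0,y0=max(x-30,0),max(y-30,0)
        m=(g[y0:y+30,x0:x+30]<33).astype(np.uint8)
        k,l,st,ce=cv2.connectedComponentsWithStats(m)
        for i in range(1,k):
            if st[i,4]>120: print(n,nm,st[i].tolist(),np.round(cast(c,[ce[i]+[x0,y0]],.038)[0],4))
```

```text
w5 r [14, 18, 32, 30, 706] [0.5509 0.1816 0.038 ]
w5 b [15, 10, 29, 48, 1152] [0.5483 0.1308 0.038 ]
w8 r [19, 20, 23, 22, 393] [0.5515 0.1813 0.038 ]
w8 b [20, 14, 21, 36, 656] [0.5488 0.1302 0.038 ]
w4 r [21, 24, 19, 20, 280] [0.5501 0.1787 0.038 ]
w4 b [15, 22, 30, 23, 413] [0.5473 0.1276 0.038 ]
```

Keys agree in two views: round at (0.551,0.181), bar at (0.5485,0.130). Shutting the fingers and moving over the round key.

```bash
python3 -m pendant '[[0.006,0.026,0,0,0],[0.007,0.026,0,0,0],[0.006,0.026,0,0,0],[0.007,0.025,0,0,0],[0,0,0.03,0,0]]' >/dev/null; python3 -m pendant '[[0,0,0.03,0,0],[0,0,0.03,0,0],[0,0,0.03,0,0],[0,0,0.012,0,0],[0,0,0,0,0]]';python3 -m pendant '[[0,0,0,0,0],[0,0,0,0,0]]'
```

```text
t: 11.38
eef_pos: [0.5484, 0.1791, 0.049]
orientation: [179.8, 0.3, -7.4]
contact_force: [-0.1, -0.6, -0.5]
width: 0.0
grip_force: 0.0
t: 11.55
eef_pos: [0.5516, 0.1807, 0.0536]
orientation: [-179.9, -0.1, -7.3]
contact_force: [-0.9, 0.2, 0.5]
width: -0.002
grip_force: 0.0
```

```bash
python3 -m pendant '[[0,0,0.012,0,0],[0,0,0.004,0,0],[0,0,0.002,0,0],[0,0,0,0,0]]'; python3 -m pendant '[[0,0,0.002,0,0],[0,0,0,0,0],[0,0,0,0,0]]'
```

```text
t: 11.88
eef_pos: [0.5512, 0.181, 0.0347]
orientation: [-179.9, -0.1, -7.3]
contact_force: [1.6, 0.6, 3.4]
width: -0.002
grip_force: 1.8
t: 12.13
eef_pos: [0.5512, 0.181, 0.034]
orientation: [-179.9, -0.1, -7.3]
contact_force: [-0.5, -0.4, 10.9]
width: -0.002
grip_force: 5.6
```

Round key is right down (z 0.034, 11 N). Rising and moving to the bar key.

```bash
python3 -m pendant '[[0,0,-0.01,0,0],[0,0,-0.015,0,0],[0.002,0.0255,0,0,0],[0.002,0.0255,0,0,0],[0,0,0,0,0]]'; python3 -m pendant '[[0,0,0,0,0],[0,0,0.014,0,0],[0,0,0.006,0,0],[0,0,0.003,0,0],[0,0,0,0,0]]'; python3 -m pendant '[[0,0,0.002,0,0],[0,0,0,0,0],[0,0,0,0,0]]'
```

```text
t: 12.55
eef_pos: [0.5467, 0.1226, 0.0578]
orientation: [179.7, 0.1, -7.7]
contact_force: [-0.2, -1.0, 0.0]
width: 0.003
grip_force: 0.0
t: 12.97
eef_pos: [0.5472, 0.1305, 0.0343]
orientation: [-180.0, 0.1, -7.3]
contact_force: [-0.7, 0.3, 4.5]
width: 0.001
grip_force: 1.9
t: 13.22
eef_pos: [0.5473, 0.1305, 0.0339]
orientation: [-180.0, 0.0, -7.3]
contact_force: [-4.1, -0.7, 14.4]
width: -0.001
grip_force: 7.4
```

Bar key is right down. Rising, settling, and making one last numerical check of the disc before handing in.

```bash
python3 -m pendant '[[0,0,-0.01,0,0],[0,0,-0.03,0,0],[0,0,-0.04,0,0],[0,0,-0.04,0,0],[-0.02,-0.03,-0.02,0,0]]' >/dev/null; python3 -m pendant '[[-0.02,-0.03,0,0,0],[-0.01,-0.03,0,0,0],[0,-0.03,0,0,0],[0,0,0,0,0],[0,0,0,0,0]]'; python3 -m pendant '[[0,0,0,0,0],[0,0,0,0,0],[0,0,0,0,0],[0,0,0,0,0]]'
python3 - <<'E'
from h import *
f,c=snap('wrist','w9');s=arm.observe();print(s['eef_pos'],s['contact_force'])
p=proj(c,[[.578,.2797,.076],[.551,.181,.039],[.5485,.13,.039]]);print(p)
g=cv2.cvtColor(f,cv2.COLOR_RGB2GRAY);x,y=map(int,p[0])
for k in range(y-50,y+51,5): print(k,''.join('%4d'%v for v in g[k,max(x-60,0):x+60:5]))
E
```

```text
t: 14.05
eef_pos: [0.5123, 0.2577, 0.1724]
orientation: [-180.0, 0.0, -7.0]
contact_force: [0.5, -0.8, -0.9]
width: -0.003
grip_force: 0.0
t: 14.38
eef_pos: [0.5136, 0.2536, 0.1723]
orientation: [180.0, 0.0, -7.4]
contact_force: [-0.4, -0.1, -0.1]
width: -0.003
grip_force: 0.0
[0.5135329  0.25386267 0.17235051] [-0.69860432 -0.18318597 -0.45953418]
[[213.00763932 124.51635755]
 [323.36675726 136.60162598]
 [375.2438918  132.85923098]]
74  110 114  58  61  61  63  65  63  63  62  67  64  60  64  67  98 101 101 100 102  98  93  95  98
79  113 113  57  65  62  60  59  63  59  65  63  63  62  62  62  66  98  97  96  97  94  95  93  94
84  115 118  61  62  59  61  62  63  60  62  61  86 118 118 114  82  62 100  98  97  98  98  96  92
89  113 114  67  60  62  61  64  61  62  92  94  94  92  93  92 109 122 104  97 100  99  98  97  93
94  115 114  88  65  61  62  63  60  87  82  89  91  93  93  92  91 145 113 165 100  96  98  96  96
99  112 114 109  63  63  61  60  85  97  94  82  89  92  93 149 149  85 149 148 127  93  96  93  96
104  114 113 115  63  61  59  85  89  88  93  62  91  89  89 
[... 753 characters left out ...]
27 114 115 115  61  86  88  86  89  91  87  89  90  86  90  88  91  93  88  86  99  94  96  98
149  187 117 112 115  54  66  90  89  88  89  89  87  86  86  87  91  89  86  83  63  75  98  98 104
154  187 185 115 115  69  60  84  88  86  89  84  87  88  88  87  85  88  87  59  59  61  96 102  96
159  184 185 185 116  88  62  63  80  90  88  92  88  86  88  89  88  89  65  66  63  62  64 101 101
164  185 186 186 188 114  63  60  56  64  86  88  86  85  87  86  76  62  64  64  60  61  61  77 102
169  189 187 186 187 184  59  58  59  59  63  62  63  61  61  63  65  62  61  59  58  53  58  54 103
174  188 185 186 189 185  56  59  58  54  58  58  58  65  76  99 101 111 113 116 112 115 114 119 114
```

The disc is still centred: (212,126) seen against (213,125) expected. The arm is clear.

```bash
python3 -c "
from rig import arm
print(arm.hand_in())"
```

```text
the job is handed in; nothing more can be done
None
```

The larger mass is on the stem, centred to within about 2 mm in the last picture, with its slot opposite the lower one; I pressed the round key and then the bar key right down and let each come up, and handed the job in at about 14.5 s of the 56 s allowed, with no verdict returned.

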